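# Unlock the pigment box with the flat-bladed key

## Robot

A 6-joint arm with a two-finger parallel gripper is mounted at the origin on a cart in front of the work surface, level with it; the furniture and walls round the work are solid. World frame = base frame: x ahead of the robot, y to its left, z up, the work surface at z = 0. Lengths are in mm, angles in rad, forces in N, time in s.
With the tool pointing down it reaches from about 275 to 750 mm from the base axis. Payload 10.2 kg.
Tool frame: the origin (TCP) lies midway between the tips of the shut fingers; the grasp point (between the pads) lies grip_depth behind it (grip_depth is the distance from the TCP to the grasp point, in mm); z points along the fingers, y is the line along which they close (so a half turn about z gives the same grasp; the last joint's range is limited). The gripper opens to 85 mm and grips with 20 to 120 N. Pads are 22 mm wide; open, the fingers measure 114 mm over their backs; the gripper's body (76 mm by 85 mm) begins 54 mm behind the grasp point. The pads swing forward as they close: fully open they stand 13 mm farther back than shut.
Start: joints at [-1.37, 0.313, 1.498, -0, 1.331, -0.223], TCP at [215.883, -478.566, 231.294] pointing down, gripper open.
Joint ranges: [-2.94, 2.94], [-0.97, 2.17], [0.19, 2.56], [-1.23, 4.37], [0.02, 3.11], [-2.88, 2.88]. Speed limits (rad/s): [2.39, 2.39, 3.01, 3.14, 3.14, 3.14].

## Interface

Orientations are given as a unit quaternion [w, x, y, z].
In Python, from rig import * gives the robot as it stands.
- The arm moves only by the tool servo_tool, never from a script. Its argument "commands" is a list of rows, each a list of 3 entries, a list of its own where there are three numbers: the gripper command: -1 is fully open, 1 is shut, values between are in proportion, then the shift along the tool's x, y, z in m, then the turn, a rotation vector about the tool's x, y, z in units of 6 degrees (1.0 is 6 degrees). In form: [[grip, [dx, dy, dz], [ax, ay, az]], ...]. A call has 1 to 10 rows; each row shifts and turns the commanded pose from where the row before left it, along the tool's axes as they then stand; what a row does not reach is not made up. A row lasts 1/12 s, in which the tool goes at most 41.7 mm and 7.16 degrees, less where a joint would pass 70% of its speed; a pose out of reach is approached as far as the arm can. A call is refused whole if a number of a shift passes 0.0417 or a number of a turn 1, either way. A call with a gripper value outside its range is refused whole. The fingers move at their own pace and stop on an object; "squeeze" is the grip in N (left out, the last holds). Time passes only in rows, so rows that do not move let the fingers close. It gives the time, the measured TCP pose, the force, the opening and the grip force at its end, in the units of the state.
- sense(): the state, without advancing time (a new reading comes with each control period).
- capture(name): name is "side" or "top" or "wrist"; returns a dict with "pixels" (480x640x3 uint8, red, green, blue), "z_map" (480x640 float32, mm along the optical axis (not along the pixel's ray), 0 where there is no reading), "fx", "fy", "cx", "cy" (pixels), "distortion" ([k1, k2, p1, p2, k3] as OpenCV has them; the pictures are not rectified), "rvec" (rotation vector, rad) and "tvec" (3), from world to camera coordinates, as OpenCV has them; the wrist camera has in their place "T_tool_cam" (4x4, takes a point from camera to tool coordinates, whose origin is the TCP and whose axes are the flange's). Camera axes: x right, y down, z forward; pixel columns grow to the right and rows downward; lengths in mm; the calibration is good to about 2 mm. A picture is of the moment at which its call begins: read the wrist's pose just before it.
- finish_job(): hands the job in; it is judged then, once.
The state is a dict: "time_s": time; "joints": joint angles; "dq": joint speeds; "tau": joint torques, N m; "eef_pos": TCP position; "ee_rot": TCP orientation; "force": force on the tool from outside, world axes, zero at the start; "wrist_torque": the same for the moment, N m; "grip_width": opening from 0.0 (shut) to 1.0 (fully open); "grip_force": force on a finger pad.
Only numpy, scipy, OpenCV 4.12 (cv2) and the standard library are available. Lean on these libraries where they do the work, as an engineer would, in place of code of your own. Each camera call takes 0.05 s, during which the arm holds its last target. There are 200 camera calls.

## Task

Unlock the small metal box: take the key with the straight bar handle out of the wooden stand, line its flat blade up with the slot in the round lock on the box's lid and press it in until it drops fully home. Then turn it clockwise (seen from above) to the unlocked end, about 70 degrees, and let go, leaving the key upright in the lock. Leave the round-knob key in the stand.

Things in the scene. Friction and masses are not known exactly. Their poses are not given: they have to be found in the camera images.
- bar_key: The key to use (loose, about 0.14 kg). Origin at the centre of its blade's foot, z up along the shank. Flat steel blade 28 mm (x) by 8 mm (y), z 0 to 24 mm; round collar 46 mm across, z 24 to 30 mm; thin round shank 14 mm across up to z 57 mm; dark straight bar handle 80 mm long (x), 14 mm thick (y), z 57 to 75 mm, parallel to the blade. Grip the bar in its middle, from above, fingers closing along y, pads centred at z 66 mm. Either way round fits the lock.
- knob_key: The wrong key (loose), standing in the other well of the stand: same size, but a round pin instead of a blade and a round knob handle 42 mm across. Origin at the centre of its pin's foot. To be left in the stand.
- key_stand: Fixed wooden block 170 (x) by 64 (y) by 30 mm high, origin at the centre of its underside. Two wells 110 mm apart along its x, 26 mm deep; each key stands upright in one, its collar resting on the block (key origin 6 mm above the block's underside). Which key is in which well varies. Lift a key by 30 mm or more to clear the well.
- lock_box: Fixed grey metal box 130 (x) by 110 (y) by 60 mm high, origin at the centre of its underside; a steel ring 80 mm across and the round brass lock barrel stand on the middle of its lid.
- lock_slot (a point): Centre of the lock barrel's face, 66 mm above the table, z up; turns with the barrel. Its x axis runs along the slot: mouth 44 mm (x) by 26 mm (y), sloping in within 6 mm to a throat 34 by 16 mm, 28 mm deep. With the key home its collar rests on this face, so the key's origin is 24 mm below this point. The blade has about 15 degrees of play in the throat before the barrel follows.
- lock_barrel (a joint): Angle of the lock barrel in rad: 0 at the locked stop, grows as it turns clockwise seen from above, 1.2 (69 degrees) at the unlocked stop. Light friction (0.06 N m); it stays where it is left.

How it is judged (in metres and radians):
On the way, in this order (a step that is already met when the one before it is completed fails the run):
1. the bar-handled key's blade has dropped into the slot, at least 16 mm below the lock's face, with the barrel not yet turned (horizontal distance between bar_key and lock_slot below 0.012 m and z of bar_key in the frame of lock_slot below -0.016 m and value of joint lock_barrel below 0.5 rad), for 0.1 s.
2. the barrel has been turned clockwise past 0.8 rad with the key in it (value of joint lock_barrel above 0.8 rad and z of bar_key in the frame of lock_slot below -0.016 m), for 0.1 s.
At the end, for the whole second after the job is handed in: The barrel is turned clockwise past 0.8 rad (46 degrees); the bar-handled key stands in the slot within 12 mm of its centre, blade at least 16 mm deep, within about 11 degrees of upright, at rest; the round-knob key is within 25 mm of where it started (all of step 2 and horizontal distance between bar_key and lock_slot below 0.012 m and angle between bar_key's own z axis and vertical below 0.2 rad and linear speed of bar_key below 0.02 m/s and distance of knob_key from where it was at the start of the episode below 0.025 m); the robot touches nothing.
It fails at once if the round-knob key is lifted out of the stand or moved away (more than 25 mm) (distance of knob_key from where it was at the start of the episode above 0.025 m).
It also fails if it takes over 48 s, if anything falls off the work surface, if the arm or the gripper's body presses on something with over 40 N, if the wrist force passes 120 N, or if a joint passes its speed limit or range.

## Working session

There is one attempt and no reset: what is moved stays moved. The work goes in short steps, Python scripts to look and compute and a tool call to move; the robot and the scene stay as the last step left them, time stands still between calls to the robot, and variables do not carry over. Pictures are saved under pics/ and viewed, at most 10 in all, crops included, and the job is handed in when it is done.

Besides the shell and the picture viewer there is one more tool, called after "Call:" by a JSON object that holds its "name" and its "arguments". servo_tool: Moves the arm, as the interface text tells. Its arguments: {"type":"object","properties":{"commands":{"type":"array"},"squeeze":{"type":"number"}},"required":["commands"]}

```bash
mkdir -p pics; ls; python3 - <<'E'
from rig import *
import cv2,numpy as np
s=sense();print(s)
for n in("top","side"):
    c=capture(n);np.savez(f"{n}0.npz",**c)
    cv2.imwrite(f"pics/{n}0.png",c["pixels"][:,:,::-1])
    print(n,c["fx"],c["cx"],c["cy"],c["distortion"],c["rvec"],c["tvec"])
E
```

```text
pics
{'time_s': 0.0, 'joints': array([-1.37042016e+00,  3.13453942e-01,  1.49846456e+00,  6.36362175e-06,
        1.33098147e+00, -2.23439282e-01]), 'dq': array([-2.91739922e-04, -1.07972407e-03, -3.59401139e-05, -1.96253348e-03,
        2.87658538e-04,  1.52957854e-03]), 'tau': array([-7.28671966e-04, -4.12259960e+01, -2.59746820e+01, -1.93790734e-04,
        4.05841667e-03,  1.30017384e-05]), 'eef_pos': array([ 215.81974205, -478.30063774,  230.7227133 ]), 'ee_rot': array([-6.53576908e-04,  9.77631402e-01,  2.10324546e-01,  1.06275592e-05]), 'force': array([-1.5313908 ,  0.74977703,  0.21828072]), 'wrist_torque': array([-0.03869552,  0.00984963,  0.03960308]), 'grip_force': 0.0, 'grip_width': 1.0014007850223436}
top 610.4700431315401 311.6559085217347 237.48364800757886 [-0.11957792  0.          0.          0.          0.        ] [ 2.13608932 -2.1532562   0.15886321] [234.83592708 507.76179825 898.76700074]
side 615.7997578673114 317.36367959376895 248.63216308630476 [-0.15620067  0.          0.          0.          0.        ] [ 0.38311269 -2.53496411  1.53558608] [574.41901829  36.27457237 960.17535205]
```

View pics/top0.png

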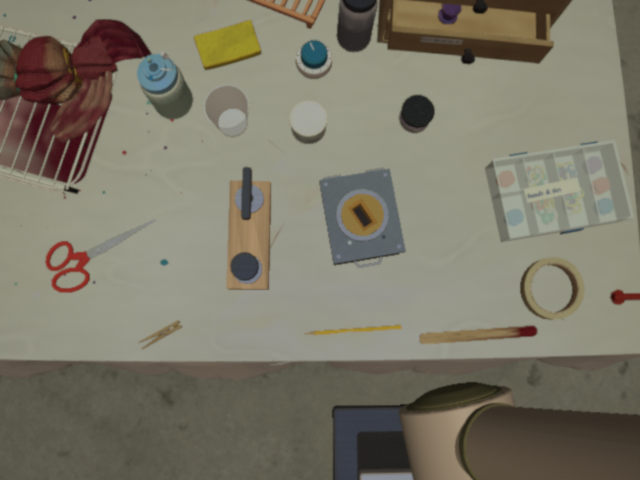

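View pics/side0.png

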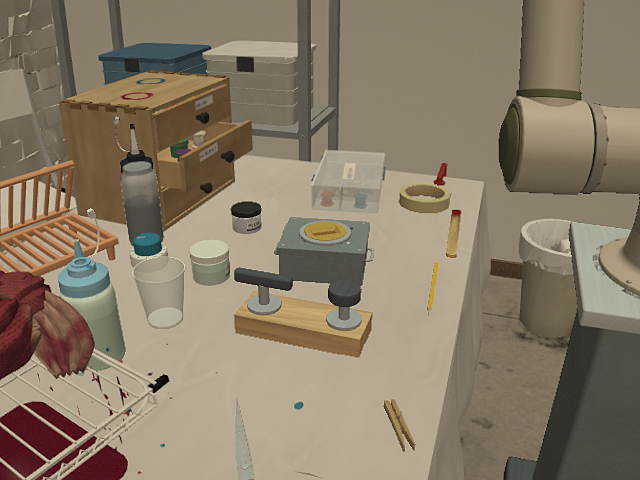

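The top view shows the bar key at about (247,193), the knob key at (245,267), and the lock at (362,215) with its dark slot tilted. I'll measure the bar and the slot.

```bash
cat > h.py <<'E'
import cv2,numpy as np
def ray(c,px,z,R=None,o=None):
    K=np.array([[c["fx"],0,c["cx"]],[0,c["fy"],c["cy"]],[0,0,1.]])
    u=cv2.undistortPoints(np.array(px,float).reshape(-1,1,2),K,np.array(c["distortion"],float)).reshape(-1,2)
    d=np.c_[u,np.ones(len(u))]
    if R is None:
        Rw=cv2.Rodrigues(np.array(c["rvec"],float))[0];o=-Rw.T@np.array(c["tvec"],float).ravel();R=Rw.T
    d=d@R.T
    return o+d*((z-o[2])/d[:,2])[:,None]
def blob(mask,near):
    n,l,s,ce=cv2.connectedComponentsWithStats(mask.astype(np.uint8))
    i=1+np.argmin([np.hypot(*(ce[k]-near))+1e3*(s[k,4]<40) for k in range(1,n)])
    ys,xs=np.nonzero(l==i);return np.c_[xs,ys]
def rect(P):
    (c,wh,a)=cv2.minAreaRect(P[:,:2].astype(np.float32));w,h=wh
    if w<h:a+=90;w,h=h,w
    return np.round(c,1),round(w,1),round(h,1),round((a+90)%180-90,1)
E
python3 - <<'E'
from h import *
c=dict(np.load("top0.npz"));im=c["pixels"].astype(int)
g=im.max(2)
print(g[160:225:4,247],im[215,340:385:3].tolist())
for nm,near,z,lo,r in(("bar",(247,193),81,75,32),("slot",(362,215),64,75,18),("knob",(245,267),81,75,22)):
    m=g<lo;w=np.zeros_like(m);x,y=near;w[y-r:y+r,x-r:x+r]=1
    b=blob(m&w,near);print(nm,len(b),b.min(0),b.max(0),rect(ray(c,b,z)))
print("ring",rect(ray(c,blob((im[:,:,0]>150)&(im[:,:,2]<110)&(np.hypot(*(np.mgrid[:480,:640]-np.array([215,362])[:,None,None]))<30),(362,215)),66)))
E
```

```text
[152 150  68  66  66  65  67  65  67  67  68  68  69  68  63 129 157] [[122, 122, 120], [139, 115, 63], [139, 115, 61], [138, 115, 60], [136, 109, 57], [116, 85, 42], [42, 37, 35], [39, 36, 36], [45, 38, 33], [77, 54, 23], [134, 99, 46], [138, 108, 55], [139, 115, 63], [139, 115, 63], [138, 116, 66]]
bar 431 [242 168] [252 219] (array([570.1, 326. ]), 77.4, 14.8, 0.6)
slot 183 [354 205] [370 225] (array([538.7, 155.4]), 31.5, 13.1, 32.3)
knob 567 [231 253] [257 279] (array([462.1, 329.6]), 38.1, 38.0, 0.2)Traceback (most recent call last):
  File "<stdin>", line 8, in <module>
  File "h.py", line 12, in blob
    i=1+np.argmin([np.hypot(*(ce[k]-near))+1e3*(s[k,4]<40) for k in range(1,n)])
        ~~~~~~~~~^^^^^^^^^^^^^^^^^^^^^^^^^^^^^^^^^^^^^^^^^^^^^^^^^^^^^^^^^^^^^^^
    return _wrapfunc(a, 'argmin', axis=axis, out=out, **kwds)
    return _wrapit(obj, method, *args, **kwds)
    result = getattr(arr, method)(*args, **kwds)
ValueError: attempt to get argmin of an empty sequence
```

Call:
{"name": "servo_tool", "arguments": {"commands": [[-1,[0.026,-0.023,0],[0,0,0]],[-1,[0.026,-0.023,0],[0,0,0]],[-1,[0.026,-0.023,0],[0,0,0]],[-1,[0.026,-0.023,0],[0,0,0]],[-1,[0.026,-0.023,0],[0,0,0]],[-1,[0.026,-0.023,0],[0,0,0]],[-1,[0.026,-0.023,0],[0,0,0]],[-1,[0.026,-0.023,0],[0,0,0]],[-1,[0.026,-0.023,0],[0,0,0]],[-1,[0.026,-0.023,0],[0,0,0]]]}}

```text
time_s: 0.93
eef_pos: [358.5, -160.3, 231.2]
ee_rot: [-0.0, 0.978, 0.21, -0.0]
force: [0.6, -0.3, -0.7]
grip_width: 0.996
grip_force: 0.0
```

Call:
{"name": "servo_tool", "arguments": {"commands": [[-1,[0.026,-0.023,0],[0,0,0]],[-1,[0.026,-0.023,0],[0,0,0]],[-1,[0.026,-0.023,0],[0,0,0]],[-1,[0.026,-0.023,0],[0,0,0]],[-1,[0.026,-0.023,0],[0,0,0]],[-1,[0.026,-0.023,0],[0,0,0]],[-1,[0.026,-0.023,0],[0,0,0]],[-1,[0.026,-0.023,0],[0,0,0]],[-1,[0,0,0],[0,0,-1]],[-1,[0,0,0],[0,0,-1]]]}}

```text
time_s: 1.77
eef_pos: [472.3, 92.9, 230.7]
ee_rot: [-0.0, 0.949, 0.315, -0.001]
force: [-0.2, -0.3, -0.2]
grip_width: 0.995
grip_force: 0.0
```

```bash
python3 - <<'E'
from rig import *
import cv2,numpy as np
s=sense();c=capture("wrist");np.savez("w1.npz",p=s["eef_pos"],q=s["ee_rot"],**c)
cv2.imwrite("pics/w1.png",c["pixels"][:,:,::-1]);print(s["eef_pos"],s["ee_rot"],s["joints"],s["dq"].round(3),c["T_tool_cam"])
E
```

```text
[472.28346548  92.90182842 230.6821275 ] [-2.37550656e-04  9.49093530e-01  3.14993845e-01 -5.40882581e-04] [-4.98352876e-02  2.17642820e-01  1.62382764e+00  5.33557809e-05
  1.30130258e+00  8.80046350e-01] [-3.90e-02 -1.80e-02  2.00e-02 -4.00e-03  1.00e-03 -1.28e+00] [[ 1.33673474e-03 -9.52418942e-01 -3.04789061e-01  7.88416963e+01]
 [ 9.99999100e-01  1.23869513e-03  5.15034339e-04 -5.73069811e-02]
 [-1.12987735e-04 -3.04789476e-01  9.52419741e-01 -1.42056840e+02]
 [ 0.00000000e+00  0.00000000e+00  0.00000000e+00  1.00000000e+00]]
```

View pics/w1.png

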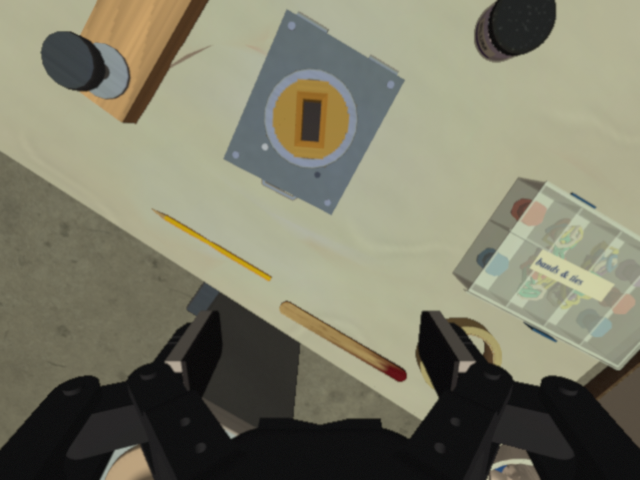

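The wrist view shows the lock at (311,120), with the dark throat inside an orange mouth. I'll measure it from here.

```bash
cat >> h.py <<'E'
def wpose(c):
    from scipy.spatial.transform import Rotation as Ro
    q=c["q"];R=Ro.from_quat([q[1],q[2],q[3],q[0]]).as_matrix();T=c["T_tool_cam"]
    return R@T[:3,:3],c["p"]+R@T[:3,3]
E
python3 - <<'E'
from h import *
c=dict(np.load("w1.npz"));im=c["pixels"].astype(int);R,o=wpose(c)
print(im[120,260:365:5].tolist())
near=(311,120);yy,xx=np.mgrid[:480,:640];nr=np.hypot(xx-311,yy-120)<50
br=(im[:,:,0]-im[:,:,2]>50)
for nm,m,z in(("throat",im.max(2)<75,60),("disc",br,66),("mouth",(im[:,:,1]<128)&(np.hypot(xx-311,yy-120)<36),66)):
    b=blob(m&nr,near);print(nm,len(b),rect(b),rect(ray(c,b,z,R,o)))
E
```

```text
[[97, 108, 114], [132, 140, 145], [135, 144, 161], [159, 129, 62], [159, 129, 61], [159, 129, 62], [159, 128, 61], [152, 117, 51], [142, 99, 38], [52, 48, 46], [53, 49, 46], [53, 49, 46], [116, 85, 43], [156, 113, 47], [159, 129, 61], [159, 129, 62], [159, 129, 61], [159, 128, 61], [135, 143, 156], [134, 143, 153], [100, 111, 117]]
throat 648 (array([310.6, 120.3]), 39.2, 16.7, -86.2) (array([542.6, 155.3]), 31.8, 14.2, 32.7)
disc 4052 (array([310.5, 119. ]), 78.0, 75.0, -90.0) (array([542.7, 155.3]), 63.3, 61.8, -55.6)
mouth 1900 (array([310.4, 119. ]), 57.7, 33.6, -86.6) (array([542.8, 155.7]), 45.5, 28.0, 32.5)
```

Call:
{"name": "servo_tool", "arguments": {"commands": [[-1,[0.031,-0.0186,0],[0,0,0]],[-1,[0.031,-0.0186,0],[0,0,0]],[-1,[0.031,-0.0186,0],[0,0,0]],[-1,[0.031,-0.0186,0],[0,0,0]],[-1,[0.031,-0.0186,0],[0,0,0]],[-1,[0.031,-0.0186,0],[0,0,0]],[-1,[0.031,-0.0186,0],[0,0,0]],[-1,[0,0,0],[0,0,-1]],[-1,[0,0,0],[0,0,-1]],[-1,[0,0,0],[0,0,-1]]]}}

```text
time_s: 2.65
eef_pos: [570.1, 324.9, 230.3]
ee_rot: [-0.0, 0.889, 0.458, -0.001]
force: [0.6, 0.2, 0.4]
grip_width: 0.999
grip_force: 0.0
```

Call:
{"name": "servo_tool", "arguments": {"commands": [[-1,[0,0,0],[0,0,-1]],[-1,[0,0,0],[0,0,-1]],[-1,[0,0,0],[0,0,-1]],[-1,[0,0,0],[0,0,-1]],[-1,[0,0,0],[0,0,-1]],[-1,[0,0,0],[0,0,-1]],[-1,[0,0,0],[0,0,-1]],[-1,[0,0,0],[0,0,-1]],[-1,[0,0,0],[0,0,-1]],[-1,[0,0,0],[0,0,-1]]]}}

```text
time_s: 3.48
eef_pos: [570.1, 324.3, 230.9]
ee_rot: [-0.0, 0.542, 0.841, -0.0]
force: [-0.5, -0.2, 0.6]
grip_width: 1.001
grip_force: 0.0
```

Call:
{"name": "servo_tool", "arguments": {"commands": [[-1,[0,0,0],[0,0,-1]],[-1,[0,0,0],[0,0,-1]],[-1,[0,0,0],[0,0,-1]],[-1,[0,0,0],[0,0,-1]],[-1,[0,0,0],[0,0,-1]],[-1,[0,0,0],[0,0,-1]],[-1,[0,0,0],[0,0,-1]],[-1,[0,0,0],[0,0,-1]],[-1,[0,0,0],[0,0,-1]],[-1,[0,0,0],[0,0,-1]]]}}

```text
time_s: 4.32
eef_pos: [570.1, 324.2, 230.9]
ee_rot: [-0.0, 0.049, 0.999, -0.0]
force: [0.5, -0.5, -0.3]
grip_width: 0.998
grip_force: 0.0
```

Call:
{"name": "servo_tool", "arguments": {"commands": [[-1,[0,0,0],[0,0,-1]],[-1,[0,0,0],[0,0,0]],[-1,[0,0,0],[0,0,0]]]}}

```text
time_s: 4.57
eef_pos: [570.1, 324.3, 231.0]
ee_rot: [-0.0, 0.0, 1.0, -0.0]
force: [-0.4, -0.0, 0.4]
grip_width: 1.008
grip_force: 0.0
```

```bash
python3 - <<'E'
from rig import *
import cv2,numpy as np
s=sense();c=capture("wrist");np.savez("w2.npz",p=s["eef_pos"],q=s["ee_rot"],**c)
cv2.imwrite("pics/w2.png",c["pixels"][:,:,::-1]);print(s["eef_pos"],s["ee_rot"],s["joints"].round(2),s["time_s"])
try:
    import rig;print(rig.grip_depth)
except Exception as e:print(e,[k for k in dir(rig) if k[0]!='_'])
E
```

```text
[570.14494656 324.34636061 231.04129989] [-2.40609794e-04  2.70877426e-05  9.99999966e-01 -9.86098948e-05] [ 0.34  0.61  1.04 -0.    1.48 -1.23] 4.5667
18.700000000000003
```

View pics/w2.png

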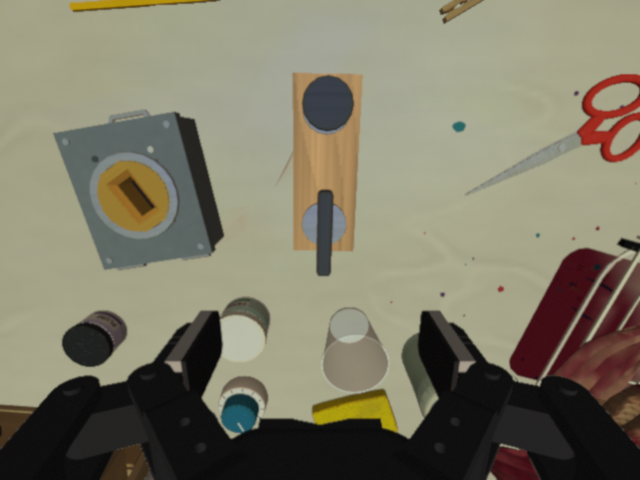

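The wrist view shows the bar at about (324,232), running along the image column, with clear finger room on both sides.

```bash
python3 - <<'E'
from h import *
c=dict(np.load("w2.npz"));im=c["pixels"].astype(int);R,o=wpose(c);yy,xx=np.mgrid[:480,:640]
m=(im.max(2)<80)&(abs(xx-324)<25)&(yy>170)&(yy<290)
b=blob(m,(324,232));print(rect(b))
P=ray(c,b,81,R,o);print(rect(P),P.min(0),P.max(0))
m=(im.max(2)<80)&(abs(xx-328)<40)&(yy>60)&(yy<145)
print("knob",rect(ray(c,blob(m,(327,103)),81,R,o)))
E
```

```text
(array([324.2, 232. ]), 84.3, 14.5, -88.4)
(array([572.9, 328.8]), 77.3, 12.8, -1.2) [534.24193033 322.45593158  81.        ] [611.42164463 335.60148046  81.        ]
knob (array([466., 331.]), 39.6, 39.0, 0.1)
```

Call:
{"name": "servo_tool", "arguments": {"commands": [[-1,[-0.002,0.004,0.01],[0,0,0.17]],[-1,[0,0,0.024],[0,0,0]],[-1,[0,0,0.024],[0,0,0]],[-1,[0,0,0.024],[0,0,0]],[-1,[0,0,0.024],[0,0,0]],[-1,[0,0,0.024],[0,0,0]],[-1,[0,0,0.022],[0,0,0]],[-1,[0,0,0.016],[0,0,0]],[-1,[0,0,0.01],[0,0,0]],[-1,[0,0,0],[0,0,0]]]}}

```text
time_s: 5.45
eef_pos: [571.0, 328.3, 50.5]
ee_rot: [-0.002, 0.007, 1.0, -0.001]
force: [-0.1, 0.3, 0.5]
grip_width: 1.003
grip_force: 0.0
```

Call:
{"name": "servo_tool", "arguments": {"commands": [[1,[0,0,0],[0,0,0]],[1,[0,0,0],[0,0,0]],[1,[0,0,0],[0,0,0]],[1,[0,0,0],[0,0,0]],[1,[0,0,0],[0,0,0]],[1,[0,0,0],[0,0,0]],[1,[0,0,0],[0,0,0]],[1,[0,0,0],[0,0,0]],[1,[0,0,0],[0,0,0]],[1,[0,0,0],[0,0,0]]], "squeeze": 60}}

```text
time_s: 6.28
eef_pos: [572.4, 328.7, 53.8]
ee_rot: [0.0, 0.006, 1.0, 0.0]
force: [-0.7, -1.2, 5.3]
grip_width: 0.151
grip_force: 59.5
```

Call:
{"name": "servo_tool", "arguments": {"commands": [[1,[0,0,-0.01],[0,0,0]],[1,[0,0,-0.02],[0,0,0]],[1,[0,0,-0.025],[0,0,0]],[1,[0,0,-0.025],[0,0,0]],[1,[0,0,-0.02],[0,0,0]],[1,[0,0,-0.015],[0,0,0]],[1,[0,0,-0.005],[0,0,0]],[1,[0,0,0],[0,0,0]],[1,[0,0,0],[0,0,0]]]}}

```text
time_s: 7.03
eef_pos: [571.7, 328.5, 172.3]
ee_rot: [-0.001, 0.006, 1.0, -0.0]
force: [0.5, 0.3, -1.2]
grip_width: 0.152
grip_force: 58.5
```

Call:
{"name": "servo_tool", "arguments": {"commands": [[1,[0.003,-0.01925,0],[0,0,0]],[1,[0.003,-0.01925,0],[0,0,0]],[1,[0.003,-0.01925,0],[0,0,0]],[1,[0.003,-0.01925,0],[0,0,0]],[1,[0.003,-0.01925,0],[0,0,0]],[1,[0.003,-0.01925,0],[0,0,0]],[1,[0.003,-0.01925,0],[0,0,0]],[1,[0.003,-0.01925,0],[0,0,0]],[1,[0.003,-0.01925,0],[0,0,0]],[1,[0,0,0],[0,0,0]]]}}

```text
time_s: 7.87
eef_pos: [542.1, 153.1, 171.9]
ee_rot: [-0.001, 0.008, 1.0, -0.0]
force: [-1.2, -0.5, -0.0]
grip_width: 0.153
grip_force: 58.6
```

Call:
{"name": "servo_tool", "arguments": {"commands": [[1,[0,0,0],[0,0,-0.93]],[1,[0,0,0],[0,0,-0.93]],[1,[0,0,0],[0,0,-0.93]],[1,[0,0,0],[0,0,-0.93]],[1,[0,0,0],[0,0,-0.93]],[1,[0,0,0],[0,0,-0.93]],[1,[0,0,0],[0,0,0]],[1,[0,0,0],[0,0,0]],[1,[0,0,0],[0,0,0]]]}}

```text
time_s: 8.62
eef_pos: [542.7, 156.0, 172.7]
ee_rot: [-0.0, -0.281, 0.96, 0.0]
force: [-0.1, 0.4, -0.9]
grip_width: 0.153
grip_force: 58.7
```

```bash
python3 - <<'E'
from rig import *
import cv2,numpy as np
s=sense();print(s["eef_pos"],s["ee_rot"],s["grip_width"],s["joints"].round(2))
c=capture("wrist");np.savez("w3.npz",p=s["eef_pos"],q=s["ee_rot"],**c)
t=capture("side");np.savez("s3.npz",**t)
cv2.imwrite("pics/w3.png",np.vstack([c["pixels"][200:480,:],t["pixels"][150:430]])[:,:,::-1])
E
```

```text
[542.65666154 155.99782924 172.74370743] [-4.84182351e-04 -2.80619179e-01  9.59819055e-01  1.51316961e-04] 0.15348843936175577 [ 0.07  0.45  1.46  0.    1.23 -2.07]
```

View pics/w3.png

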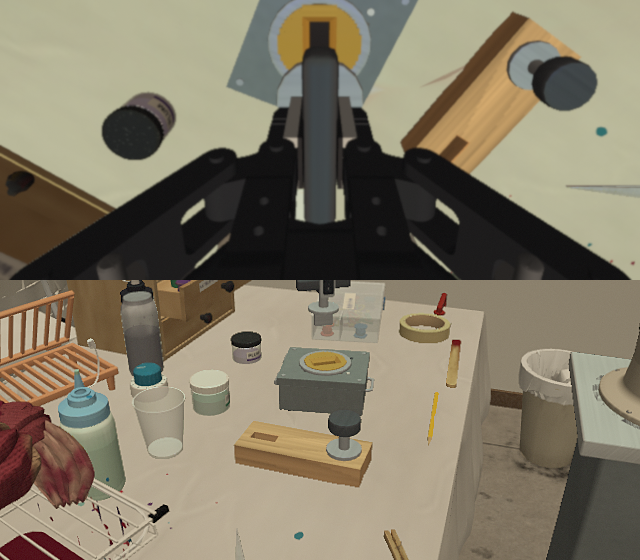

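Call:
{"name": "servo_tool", "arguments": {"commands": [[1,[0,-0.0005,0.012],[0,0,0]],[1,[0,0,0.012],[0,0,0]],[1,[0,0,0.01],[0,0,0]],[1,[0,0,0.009],[0,0,0]],[1,[0,0,0.007],[0,0,0]],[1,[0,0,0.005],[0,0,0]],[1,[0,0,0.005],[0,0,0]],[1,[0,0,0.005],[0,0,0]],[1,[0,0,0],[0,0,0]]]}}

```text
time_s: 9.47
eef_pos: [542.9, 155.2, 107.6]
ee_rot: [-0.001, -0.282, 0.959, 0.0]
force: [-0.5, -0.4, -2.0]
grip_width: 0.15
grip_force: 58.7
```

Foot at about 60 mm, so it is already 6 mm into the mouth with no contact force. I'll continue slowly.

Call:
{"name": "servo_tool", "arguments": {"commands": [[1,[0,0,0.003],[0,0,0]],[1,[0,0,0.003],[0,0,0]],[1,[0,0,0.003],[0,0,0]],[1,[0,0,0.003],[0,0,0]],[1,[0,0,0.002],[0,0,0]],[1,[0,0,0.002],[0,0,0]],[1,[0,0,0],[0,0,0]],[1,[0,0,0],[0,0,0]]]}}

```text
time_s: 10.13
eef_pos: [542.9, 155.3, 91.9]
ee_rot: [-0.0, -0.282, 0.959, 0.0]
force: [-2.2, -2.3, -2.0]
grip_width: 0.153
grip_force: 58.6
```

Call:
{"name": "servo_tool", "arguments": {"commands": [[1,[0,0,0.0015],[0,0,0]],[1,[0,0,0],[0,0,0]],[1,[0,0,0],[0,0,0]],[1,[0,0,0],[0,0,0.5]],[1,[0,0,0],[0,0,0.5]],[1,[0,0,0],[0,0,0.5]],[1,[0,0,0],[0,0,0.5]],[1,[0,0,0],[0,0,0.5]]]}}

```text
time_s: 10.8
eef_pos: [542.6, 155.7, 90.5]
ee_rot: [-0.001, -0.153, 0.988, 0.0]
force: [-5.0, 0.4, -1.1]
grip_width: 0.153
grip_force: 58.7
```

Call:
{"name": "servo_tool", "arguments": {"commands": [[1,[0,0,0],[0,0,0.7]],[1,[0,0,0],[0,0,0.7]],[1,[0,0,0],[0,0,0.7]],[1,[0,0,0],[0,0,0.7]],[1,[0,0,0],[0,0,0.7]],[1,[0,0,0],[0,0,0.7]],[1,[0,0,0],[0,0,0.7]],[1,[0,0,0],[0,0,0.7]],[1,[0,0,0],[0,0,0.7]],[1,[0,0,0],[0,0,0.7]]]}}

```text
time_s: 11.63
eef_pos: [542.9, 155.8, 90.6]
ee_rot: [-0.0, 0.212, 0.977, 0.0]
force: [-2.9, 0.5, -3.1]
grip_width: 0.155
grip_force: 58.6
```

Call:
{"name": "servo_tool", "arguments": {"commands": [[1,[0,0,0],[0,0,0.7]],[1,[0,0,0],[0,0,0.7]],[1,[0,0,0],[0,0,0.7]],[1,[0,0,0],[0,0,0.6]],[1,[0,0,0],[0,0,0.5]],[1,[0,0,0],[0,0,0.3]],[1,[0,0,0],[0,0,0]],[1,[0,0,0],[0,0,0]]]}}

```text
time_s: 12.3
eef_pos: [543.1, 155.6, 90.6]
ee_rot: [-0.0, 0.384, 0.923, 0.0]
force: [-2.3, 0.3, -2.7]
grip_width: 0.153
grip_force: 58.5
```

```bash
python3 - <<'E'
from rig import *
s=sense();print(s["eef_pos"],s["ee_rot"],s["force"],s["wrist_torque"],s["time_s"],s["joints"].round(2))
E
```

```text
[543.07553965 155.64917083  90.62884503] [-1.28103473e-04  3.84120965e-01  9.23282742e-01  2.16190919e-04] [-2.27944272  0.29160064 -2.66857945] [0.13885406 0.47006781 0.25852548] 12.3 [ 0.07  0.54  1.55  0.    1.05 -0.71]
```

Call:
{"name": "servo_tool", "arguments": {"commands": [[0.2,[0,0,0],[0,0,0]],[0.2,[0,0,0],[0,0,0]],[0.2,[0,0,0],[0,0,0]],[-0.2,[0,0,0],[0,0,0]],[-0.2,[0,0,0],[0,0,0]],[-0.2,[0,0,0],[0,0,0]],[-0.2,[0,0,-0.005],[0,0,0]],[-0.2,[0,0,-0.015],[0,0,0]],[-0.2,[0,0,-0.02],[0,0,0]],[-0.2,[0,0,-0.03],[0,0,0]]]}}

```text
time_s: 13.13
eef_pos: [542.2, 155.2, 160.2]
ee_rot: [-0.002, 0.385, 0.923, -0.001]
force: [0.1, -0.8, 0.0]
grip_width: 0.604
grip_force: 0.0
```

Call:
{"name": "servo_tool", "arguments": {"commands": [[-0.2,[0,0,-0.03],[0,0,0]],[-0.2,[0,0,-0.03],[0,0,0]],[-0.2,[0,0,-0.02],[0,0,0]],[-0.2,[0,0,0],[0,0,0]],[-0.2,[0,0,0],[0,0,0]]]}}

```text
time_s: 13.55
eef_pos: [543.4, 155.3, 241.8]
ee_rot: [0.001, 0.385, 0.923, 0.0]
force: [-0.0, -0.6, -0.1]
grip_width: 0.6
grip_force: 0.0
```

```bash
python3 - <<'E'
from rig import *
import cv2,numpy as np
s=sense();print(s["eef_pos"],s["force"],s["time_s"])
c=capture("wrist");np.savez("w4.npz",p=s["eef_pos"],q=s["ee_rot"],**c)
t=capture("side")
cv2.imwrite("pics/w4.png",np.vstack([c["pixels"][60:360,:],t["pixels"][150:430]])[:,:,::-1])
E
```

```text
[543.35379846 155.34987967 241.76923232] [-0.02227086 -0.55215148 -0.11863736] 13.55
```

View pics/w4.png

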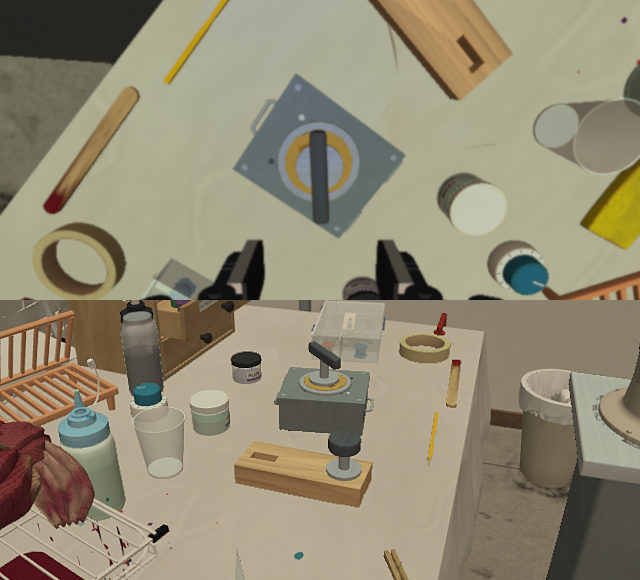

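The key stands upright with its collar on the lock face (bar at about (319,177) in the upper crop). It has been turned roughly 78° of gripper angle, which is about 63° of barrel. The knob key is still in the stand.

```bash
python3 -c "
from rig import *
print(finish_job())"
```

```text
the job is handed in; nothing more can be done
None
```

I inserted the bar key, turned it clockwise about 78° (an estimated 63° of barrel, with the 15° blade play taken off) and left it standing upright in the lock; the knob key stayed in the stand and the job was handed in at about 14 s, but no verdict came back.

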